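# Open up the front bay of a kitchen drawer by its ratchet divider

## Robot

A 6-joint arm with a two-finger parallel gripper is mounted at the origin on the work surface. World frame = base frame: x ahead of the robot, y to its left, z up, the work surface at z = 0. Lengths are in m, angles in rad, forces in N, time in s.
With the tool pointing down it reaches from about 0.3 to 0.95 m from the base axis. Payload 3.1 kg.
Tool frame: the origin (TCP) lies midway between the tips of the shut fingers; the grasp point (between the pads) lies 19 mm behind it; y points along the fingers, x is the direction in which the jaws open and shut, and the axes are right-handed (so a half turn about y gives the same grasp; the last joint's range is limited). The gripper opens to 85 mm and grips with 20 to 120 N. Pads are 22 mm wide; open, the fingers measure 114 mm over their backs; the gripper's body (76 mm by 85 mm) begins 54 mm behind the grasp point. The pads swing forward as they close: fully open they stand 13 mm farther back than shut.
Start: joints at [-1.188, 0.308, 1.634, -0, 1.2, -0.07], TCP at [0.273, -0.562, 0.231] pointing down, gripper open.
Joint ranges: [-3.06, 3.06], [-0.79, 1.96], [0.05, 2.63], [-1.19, 4.34], [0.05, 2.64], [-2.94, 2.94]. Speed limits (rad/s): [2.79, 2.79, 3.14, 3.14, 3.14, 3.14].

## Interface

Orientations are given as [roll, pitch, yaw] about the fixed x, y, z axes, in that order (R = Rz(yaw) Ry(pitch) Rx(roll)).
In Python, from plant import get_obs, capture, hand_in gives the robot as it stands. The module is installed in compiled form; this text tells all that it offers.
- The arm moves only by the tool send_rows, never from a script. Its arguments are lists of equal length, an entry for each row: "translation": the shift along the tool's x, y, z in mm, a list of three; "roll": the turn about the tool's y in rad. A call has 1 to 12 rows; each row shifts and turns the commanded pose from where the row before left it, along the tool's axes as they then stand; what a row does not reach is not made up. A row lasts 1/8 s, in which the tool goes at most 62.5 mm and 10.7 degrees, less where a joint would pass 70% of its speed; a pose out of reach is approached as far as the arm can. A call is refused whole if a number of a shift passes 62.5 or a number of a turn 0.188, either way. A call with a gripper value outside its range is refused whole. "fingers" is the finger opening in mm, from 0 to 85.4, set as the call begins (left out, the last holds). The fingers move at their own pace and stop on an object; "newtons" is the grip in N (left out, the last holds). Time passes only in rows, so rows that do not move let the fingers close. It gives the time, the measured TCP pose, the force and the opening at its end, in the units of the state.
- get_obs(): the state, without advancing time (a new reading comes with each control period).
- capture(name): name is "scene" or "side" or "wrist"; returns a dict with "pixels" (400x640x3 uint8, red, green, blue), "mtx" (3x3 intrinsics, pixels), "k1" (the pictures are not rectified: a ray, as slopes to the right and down, at radius r is drawn at 1 + k1 r^2 times it, then the intrinsics apply), "rvec" (rotation vector, rad) and "tvec" (3), from world to camera coordinates, as OpenCV has them. Camera axes: x right, y down, z forward; pixel columns grow to the right and rows downward; lengths in m; the calibration is good to about 2 mm. A picture is of the moment at which its call begins. There is no depth.
- hand_in(): hands the job in, once; it reports no verdict.
The state is a dict: "time": time; "joint_pos": joint angles; "joint_velocities": joint speeds; "tau": joint torques, N m; "position": TCP position; "tcp_rot": TCP orientation; "force": force on the tool from outside, world axes, zero at the start; "torque": the same for the moment, N m; "width": finger opening in m.
Only numpy, scipy, OpenCV 4.12 (cv2) and the standard library are available. Lean on these libraries where they do the work, as an engineer would, in place of code of your own. Each camera call takes 0.05 s, during which the arm holds its last target.

## Task

The knives in the front bay of the kitchen drawer are cramped: give them all the room there is. With the fingertips press down the red thumb release on the sliding divider, keep it down and push the divider back along its toothed bar, away from the drawer's painted front, until its carriage is fully home against the black end stop; then let go so that the ratchet drops back into its teeth. Nothing is to be gripped or lifted: leave the utensils in the drawer and the things on the worktop where they are.

Things in the scene. Friction and masses are not known exactly. Their poses are not given: they have to be found in the camera images.
- drawer: the kitchen drawer (fixed): beech box 450 x 384 x 100 mm, cream painted front 145 mm high with a bow handle. Origin on the worktop under the middle of the toothed bar; x axis points from the painted front to the back, y across the drawer, z up. The aluminium toothed bar runs along x at y = 0 beside one wall, teeth at 80 to 84 mm height; black rubber end stop at its back end
- release_pad (a point): top of the thumb rib in the middle of the red release pad with the release up, about 107 mm above the worktop; moves with the divider, not with the press; axes as the drawer's. The red pad is 32 x 32 mm, 3 mm below the point, from 16 mm before to 16 mm behind it along x. 16 mm behind it (+x) stands the front of the black hump, 36 mm wide, 19 mm higher than the point: push on it
- divider (a joint): travel of the divider with its carriage along the drawer's +x, in m: 0 near the front end of its travel, 0.20 home against the end stop. Slides with about 3 N drag. Without the release it clicks freely to the front but locks within 8 mm when pushed back. Beech panel 12 mm thick, top 100 mm above the worktop, spans the drawer from the carriage
- release (a joint): dip of the sprung red rocker in rad: 0 up, 0.25 fully down; it reads 0.02 to 0.15 when at rest on the teeth, and is free of them above 0.155 (rib pressed about 5 mm below the listed point; fully down 8 mm). Takes about 3 to 5 N on the rib; springs up when let go
- chef_knife: loose chef's knife, 305 mm long, black riveted handle, lies across the drawer's front bay; origin on its underside where blade meets handle; leave alone
- paring_knife: loose paring knife, 215 mm long, red handle, in the front bay; origin on its underside where blade meets handle; leave alone
- wooden_spoon: loose wooden spoon, 265 mm long, in the front bay just before the divider; origin on its underside by the middle; leave alone
- peeler: loose peeler with green handle, 155 mm long, in the narrow bay behind the divider's end position; origin on its underside at the handle's end by the blade; leave alone
- pepper_mill: loose dark wooden pepper mill, 175 mm high, 58 mm across, stands on the worktop; origin at the centre of its foot; leave alone
- mug: loose blue mug, 95 mm high, 82 mm across, on the worktop; origin at the centre of its foot; leave alone
- jar: loose glass storage jar, 130 mm high, 84 mm across, on the worktop; origin at the centre of its foot; leave alone
- oil_bottle: loose green glass bottle, 200 mm high, 62 mm across, on the worktop; origin at the centre of its foot; leave alone

How it is judged:
On the way, in this order (a step that is already met when the one before it is completed fails the run):
1. the fingers press the red release down, clear of the teeth, before the divider has gone back (value of joint release above 0.155 rad and contact force between the fingers and release above 0.5 N and value of joint divider below 0.14 m), for 0.1 s.
2. the carriage is pushed home against the end stop (value of joint divider above 0.195 m), for 0.1 s.
At the end, for the whole second after the job is handed in: The divider's carriage is home against the end stop (divider above 0.195 m of 0.20), at rest, the red release let up again (below 0.15 rad), so that the ratchet has caught, and every loose thing is within 20 mm of where it stood (value of joint divider above 0.195 m and velocity of joint divider between -0.005 and 0.005 m/s and value of joint release below 0.15 rad and distance of each of chef_knife, paring_knife, wooden_spoon, peeler, pepper_mill, mug, jar, oil_bottle from where it was at the start of the episode below 0.02 m); the robot touches nothing.
It fails at once if a utensil or a thing on the worktop is moved by more than 20 mm or lifted (distance of any of chef_knife, paring_knife, wooden_spoon, peeler, pepper_mill, mug, jar, oil_bottle from where it was at the start of the episode above 0.02 m).
It also fails if it takes over 38 s, if anything falls off the work surface, if the arm or the gripper's body presses on something with over 40 N, if the wrist force passes 120 N, or if a joint passes its speed limit or range.

## Working session

There is one attempt and no reset: what is moved stays moved. The work goes in short steps, Python scripts to look and compute and a tool call to move; the robot and the scene stay as the last step left them, time stands still between calls to the robot, and variables do not carry over. Pictures are saved under pics/ and viewed, and the job is handed in when it is done.

Besides the shell and the picture viewer there is one more tool, called after "Call:" as name(argument=value, ...), one argument or row to a line, values as JSON. send_rows: Moves the arm, as the interface text tells. Its arguments: {"type":"object","properties":{"translation":{"type":"array"},"roll":{"type":"array"},"fingers":{"type":"number"},"newtons":{"type":"number"}},"required":["translation","roll"]}

```bash
mkdir -p pics
cat > h.py <<'E'
import numpy as np, cv2
from plant import get_obs, capture, hand_in
import pickle
def snap(n,f):
    c=capture(n); pickle.dump(c,open(f'pics/{f}.pkl','wb'))
    cv2.imwrite(f'pics/{f}.png',c['pixels'][:,:,::-1]); return c
def load(f): return pickle.load(open(f'pics/{f}.pkl','rb'))
def crop(f,u0,v0,w,h,s):
    im=load(f)['pixels'][v0:v0+h,u0:u0+w,::-1]
    cv2.imwrite(f'pics/{f}_c{u0}_{v0}.png',cv2.resize(im,None,fx=s,fy=s,interpolation=cv2.INTER_CUBIC))
def ray(c,u,v):
    k=c['k1'];d=np.array([k,0,0,0.,0])
    p=cv2.undistortPoints(np.array([[[u,v]]],float),np.array(c['mtx']),d)[0,0]
    R=cv2.Rodrigues(np.array(c['rvec'],float))[0];t=np.array(c['tvec'],float).ravel()
    return -R.T@t, R.T@np.array([p[0],p[1],1.])
def onz(c,u,v,z):
    o,d=ray(c,u,v); return o+d*(z-o[2])/d[2]
def proj(c,P):
    return cv2.projectPoints(np.array(P,float).reshape(-1,1,3),np.array(c['rvec'],float),np.array(c['tvec'],float),np.array(c['mtx']),np.array([c['k1'],0,0,0.,0]))[0][:,0]
def tri(l):
    A=0;b=0
    for c,u,v in l:
        o,d=ray(c,u,v);d/=np.linalg.norm(d);M=np.eye(3)-np.outer(d,d);A=A+M;b=b+M@o
    return np.linalg.solve(A,b)
E
python3 - <<'E'
from h import *
for n in ['scene','side','wrist']: snap(n,n+'0')
print(get_obs())
E
```

```text
{'time': 0.15, 'joint_pos': array([-1.18768676e+00,  3.08883083e-01,  1.63488585e+00, -2.46037561e-05,
        1.19971108e+00, -6.96971999e-02]), 'joint_velocities': array([-0.00032201, -0.00304756, -0.0055677 , -0.00167468,  0.00061472,
        0.00113131]), 'tau': array([ 1.25380555e-05, -4.15803051e+01, -2.77146739e+01, -1.30065200e-04,
        6.01565131e-03,  7.81485682e-06]), 'position': array([ 0.27315822, -0.5614226 ,  0.23026622]), 'tcp_rot': array([-1.57068775,  0.00188438, -1.11798051]), 'force': array([-0.04841127, -0.24562688, -0.49979576]), 'torque': array([ 0.01162052, -0.02578692,  0.00045732]), 'width': 0.08554568190833373}
```

View pics/scene0.png

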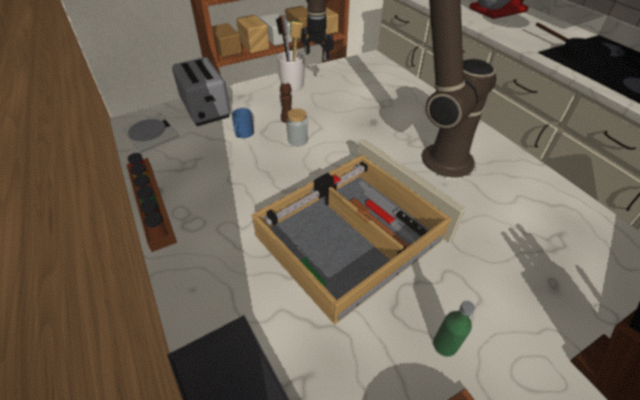

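View pics/side0.png

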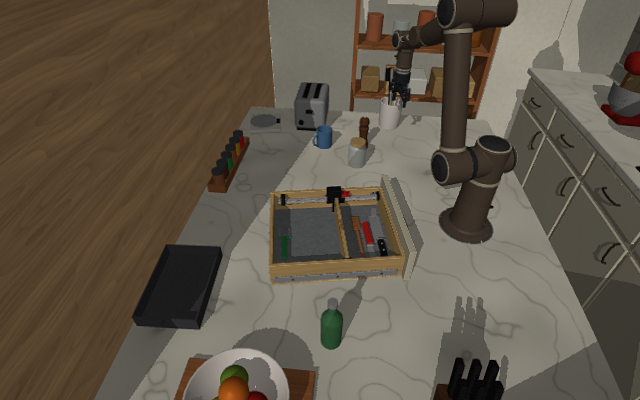

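View pics/wrist0.png

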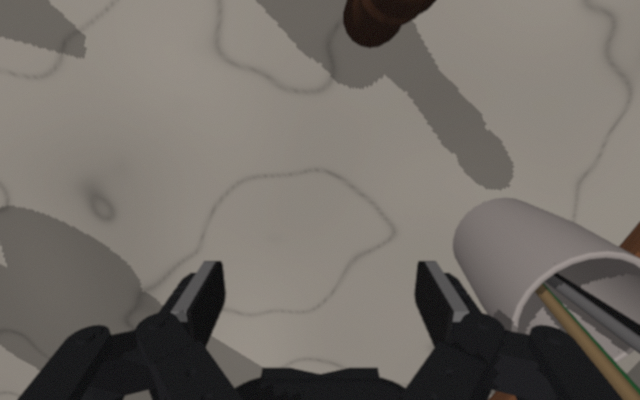

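Run:
```python
from h import *
crop('scene0',240,130,240,200,3.3)
crop('side0',255,165,170,125,4.6)
```

```text
(no output)
```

View pics/scene0_c240_130.png

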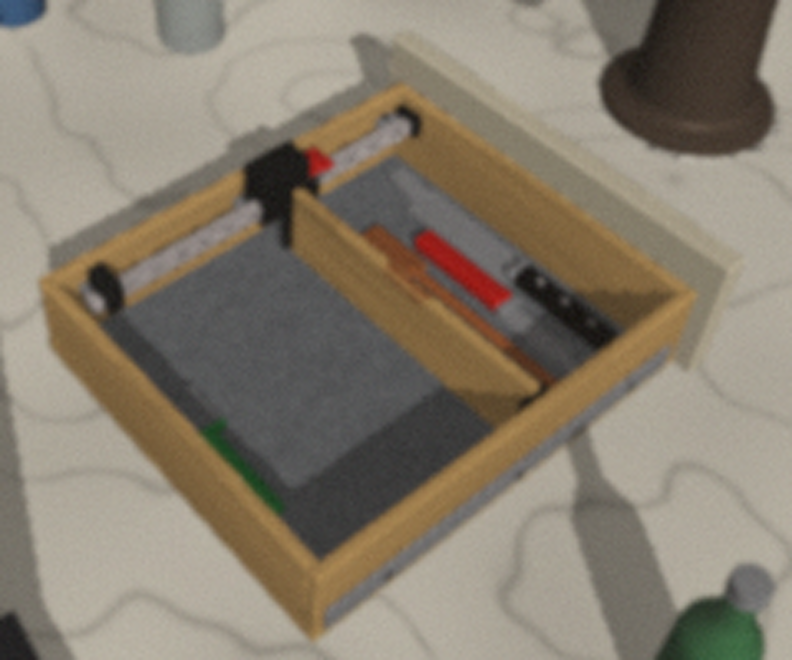

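View pics/side0_c255_165.png

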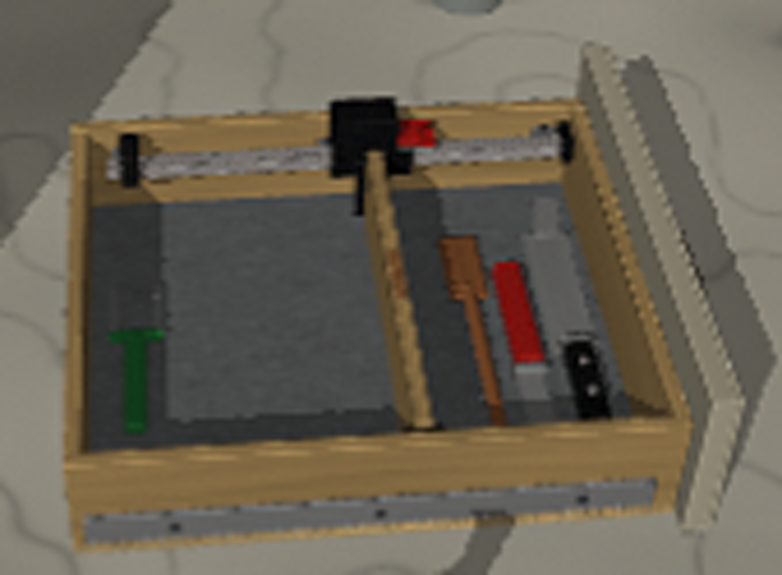

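Run:
```python
from h import *
S=load('scene0');D=load('side0')
s=lambda x,y:(S,240+x/3.3,130+y/3.3)
d=lambda x,y:(D,255+x/4.6,165+y/4.6)
for n,a,b in [('back-bar',s(43,284),d(72,126)),('back-oth',s(318,572),d(66,458)),('front-oth',s(692,292),d(686,420)),('front-bar',s(402,85),d(580,101)),('stop top',s(100,267),d(130,135)),('red',s(318,160),d(417,131)),('redfar',s(332,163),d(434,120))]:
    z=.1 if n[0] in 'bf' else .105
    print(n,onz(*a,z).round(4),onz(*b,z).round(4),tri([a,b]).round(4))
```

```text
back-bar [0.7898 0.0088 0.1   ] [0.791  0.0083 0.1   ] [0.7903 0.0108 0.1021]
back-oth [0.7169 0.3702 0.1   ] [0.7208 0.3708 0.1   ] [0.7192 0.3735 0.1049]
front-oth [0.284  0.2905 0.1   ] [0.2866 0.2905 0.1   ] [0.287  0.2927 0.1032]
front-bar [ 0.3531 -0.0762  0.1   ] [ 0.3528 -0.0757  0.1   ] [ 0.3527 -0.0768  0.0993]
stop top [0.738  0.0183 0.105 ] [0.7378 0.021  0.105 ] [0.738  0.018  0.1035]
red [ 0.4932 -0.0123  0.105 ] [ 0.4946 -0.0113  0.105 ] [ 0.4944 -0.0103  0.1065]
redfar [ 0.4833 -0.0021  0.105 ] [ 0.4806 -0.0281  0.105 ] [ 0.4835 -0.0024  0.1158]
```

Run:
```python
from h import *
S=load('scene0');D=load('side0');W=load('wrist0')
R=cv2.Rodrigues(np.array(W['rvec'],float))[0];print('cam',-R.T@np.array(W['tvec']).ravel(),'right',R[0].round(2),'fwd',R[2].round(2))
print('mill',onz(S,286,122,0),onz(D,364,146,0))
print('crock',onz(S,293,89,0),onz(D,390,127,0))
print('jar',onz(S,298,143,0));print('mug',onz(S,243,135,0))
print('bottle',onz(S,449,352,0),onz(D,332,345,0))
print('front panel top far end',onz(D,255+600/4.6,165+45/4.6,.145),onz(D,255+720/4.6,165+400/4.6,.145))
yaw=.193;ex=np.array([np.cos(yaw),np.sin(yaw)]);ey=np.array([-ex[1],ex[0]])
for p in [(.790,.0088),(.353,-.0762),(.738,.0195),(.494,-.0115)]: print(np.dot(p,ex),np.dot(p,ey))
```

```text
cam [ 0.34662603 -0.524212    0.37351216] right [ 0.44 -0.9  -0.  ] fwd [-0.29 -0.14 -0.95]
mill [ 4.39537868e-01 -5.25311898e-01  1.11022302e-16] [ 0.41738353 -0.54821257  0.        ]
crock [ 0.28980902 -0.76643178  0.        ] [ 0.27022651 -0.77326018  0.        ]
jar [ 4.60089054e-01 -3.66452179e-01  1.11022302e-16]
mug [ 0.63708543 -0.52430521  0.        ]
bottle [0.5066729  0.57471047 0.        ] [0.50129081 0.57129288 0.        ]
front panel top far end [ 0.33977364 -0.0995638   0.145     ] [0.27168457 0.31018739 0.145     ]
0.7770201354804112 -0.14288858967042697
0.33183046494509943 -0.1424920437579556
0.7280379103579184 -0.12241344322285665
0.48262227407755 -0.10603768464189631
```

Call:
send_rows(
  translation=[
    [-40, 0, 41],
    [-40, 0, 41],
    [-40, 0, 41],
    [-40, 0, 41],
    [-40, 0, 41],
    [-40, 0, 41],
    [-40, 0, 41],
    [-40, 0, 41],
    [-40, 0, 41],
    [-40, 0, 41],
    [0, 0, 0],
    [0, 0, 0],
  ],
  roll=[0, 0, 0, 0, 0, 0, 0, 0, 0, 0, 0.13, 0.13],
  fingers=0,
)

```text
time: 1.65
position: [0.467, -0.0217, 0.2309]
tcp_rot: [-1.572, 0.0, -1.38]
force: [0.6, 0.4, -0.4]
width: 0.0002
```

Run:
```python
from h import *
for n in ['wrist','side']: snap(n,n+'1')
o=get_obs();print(o['time'],o['position'],o['tcp_rot'],o['force'],o['width'])
```

```text
1.75 [ 0.46686328 -0.02246427  0.23099461] [-1.57137347e+00  2.11751088e-04 -1.37679199e+00] [ 0.3247991  -0.79618095  0.24500708] 0.00014811731220314825
```

View pics/wrist1.png

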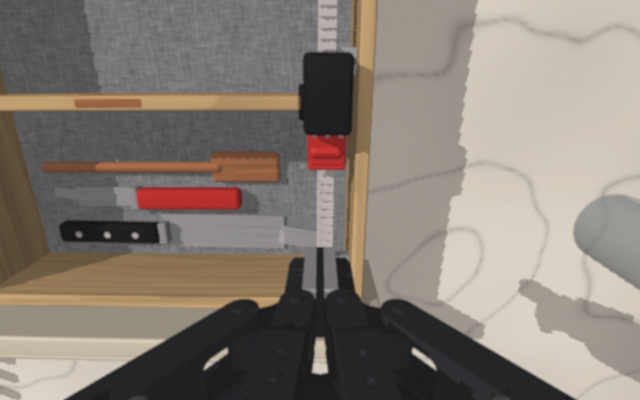

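Run:
```python
from h import *
crop('wrist1',280,40,100,150,4)
```

```text
(no output)
```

View pics/wrist1_c280_40.png

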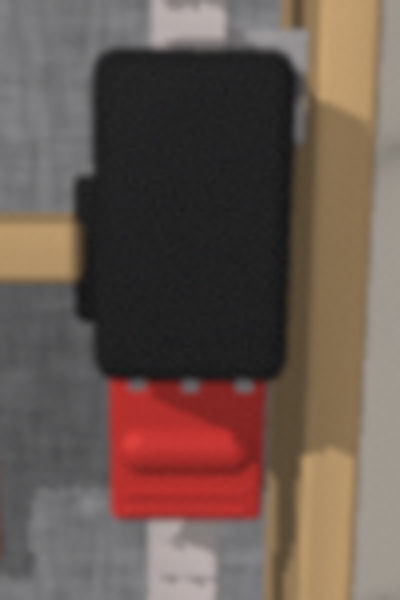

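Run:
```python
from h import *
W=load('wrist1');o=get_obs()
from scipy.spatial.transform import Rotation as Ro
R=Ro.from_euler('xyz',o['tcp_rot']).as_matrix();print(R.round(3))
f=lambda x,y,z:onz(W,280+x/4,40+y/4,z)
g=lambda p:(R.T@(p-o['position'])*1000).round(1)
for n,p in [('rib',f(187,450,.107)),('rib top edge',f(187,438,.107)),('padfrontL',f(113,518,.1)),('padfrontR',f(260,518,.1)),('humpfrontL',f(100,375,.126)),('humpR',f(285,375,.126)),('humpbackL',f(97,55,.126)),('humpbackR',f(293,55,.126)),('walltopR',f(375,200,.1)),('wall inner',f(310,200,.1)),('wallR',f(354,560,.1)),('wall up',onz(W,375,2,.1))]: print(n,p.round(4),g(p))
print(proj(W,o['position']))
```

```text
[[ 0.193 -0.001  0.981]
 [-0.981  0.     0.193]
 [-0.    -1.    -0.001]]
rib [ 0.4965 -0.0204  0.107 ] [  3.7 124.   29.5]
rib top edge [ 0.4989 -0.0199  0.107 ] [  3.7 124.   32. ]
padfrontL [ 0.478  -0.0084  0.1   ] [-11.6 131.   13.7]
padfrontR [ 0.4839 -0.0388  0.1   ] [ 19.3 131.   13.6]
humpfrontL [ 0.5107 -0.0008  0.126 ] [-12.8 105.   47.3]
humpR [ 0.5173 -0.0343  0.126 ] [ 21.3 105.   47.3]
humpbackL [0.5645 0.0095 0.126 ] [-12.5 104.9 102. ]
humpbackR [ 0.571  -0.0236  0.126 ] [ 21.2 104.9 102. ]
walltopR [ 0.5508 -0.0472  0.1   ] [ 40.5 130.9  77.7]
wall inner [ 0.5484 -0.0347  0.1   ] [ 27.7 130.9  77.7]
wallR [ 0.4788 -0.0604  0.1   ] [ 39.6 131.    4.4]
wall up [ 0.6108 -0.0334  0.1   ] [ 38.5 130.9 139.2]
[[324.05478598 262.60931429]]
```

Call:
send_rows(
  translation=[
    [4, 0, 31],
    [0, 30, 0],
    [0, 30, 0],
    [0, 30, 0],
    [0, 20, 0],
    [0, 5, 0],
    [0, 0, 0],
  ],
  roll=[0, 0, 0, 0, 0, 0, 0],
)

```text
time: 2.62
position: [0.4984, -0.0212, 0.1164]
tcp_rot: [-1.571, 0.0, -1.377]
force: [-0.9, -0.4, 0.4]
width: -0.0001
```

Run:
```python
from h import *
for n in ['wrist','side']: snap(n,n+'2')
o=get_obs();print(o['time'],o['position'],o['tcp_rot'],o['force'],o['width'])
crop('wrist2',240,60,170,220,3);crop('side2',300,165,110,60,7)
```

```text
2.725 [ 0.49922386 -0.02119432  0.11731313] [-1.56888202e+00 -6.39700508e-04 -1.37762916e+00] [ 0.04337247  0.3954089  -0.05409123] -6.938708825805321e-05
```

View pics/wrist2_c240_60.png

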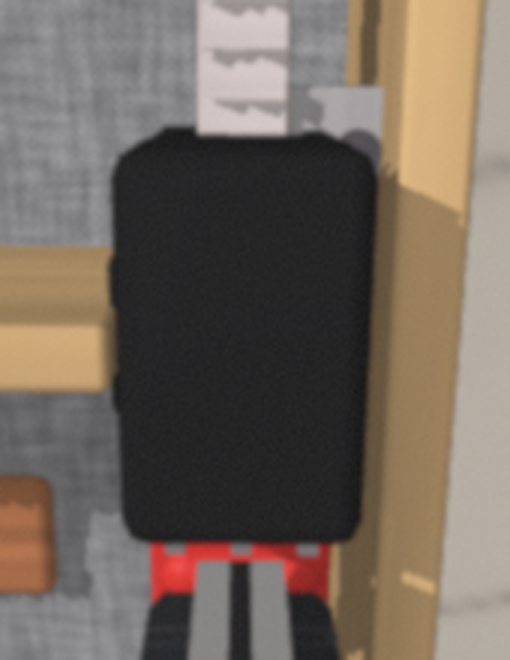

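View pics/side2_c300_165.png

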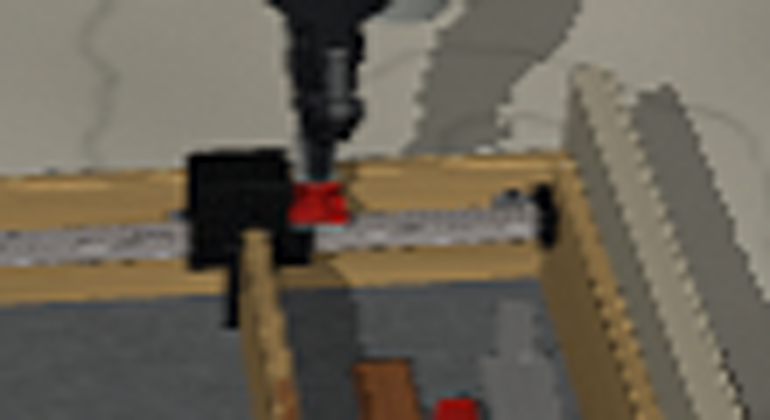

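Call:
send_rows(
  translation=[
    [0, 8, 0],
    [0, 3, 0],
    [0, 3, 0],
    [0, 2, 0],
    [0, 0, 0],
  ],
  roll=[0, 0, 0, 0, 0],
)

```text
time: 3.35
position: [0.4978, -0.021, 0.1002]
tcp_rot: [-1.572, 0.0, -1.378]
force: [-2.3, -0.8, 2.8]
width: 0.0003
```

Call:
send_rows(
  translation=[
    [0, 1, 0],
    [0, 0, 0],
  ],
  roll=[0, 0],
)

```text
time: 3.6
position: [0.4982, -0.021, 0.0993]
tcp_rot: [-1.571, 0.0, -1.378]
force: [-1.3, -0.9, 3.2]
width: 0.0002
```

Run:
```python
from h import *
for n in ['wrist','side']:
    snap(n,n+'3')
    o=get_obs();print(o['time'],o['position'],o['force'])
crop('wrist3',240,60,170,220,3);crop('side3',300,165,110,60,7)
```

```text
3.65 [ 0.49821773 -0.02092954  0.09931777] [-2.56138038 -0.23792024  3.14987299]
3.7 [ 0.49819563 -0.02096415  0.09932595] [-2.08224068 -0.84246915  3.01386341]
```

View pics/wrist3_c240_60.png

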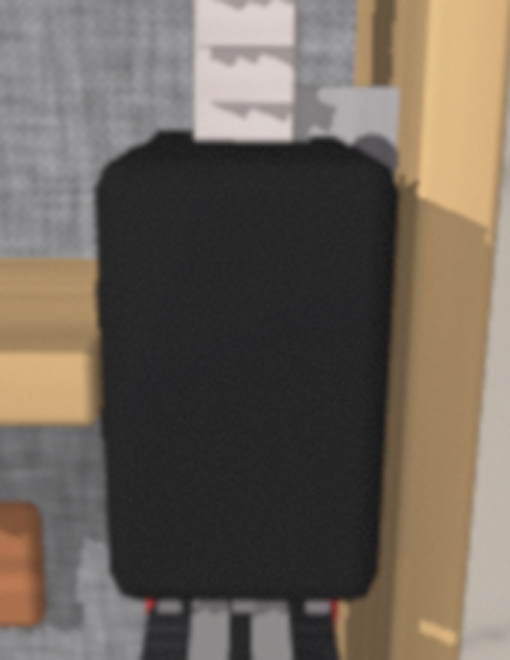

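View pics/side3_c300_165.png

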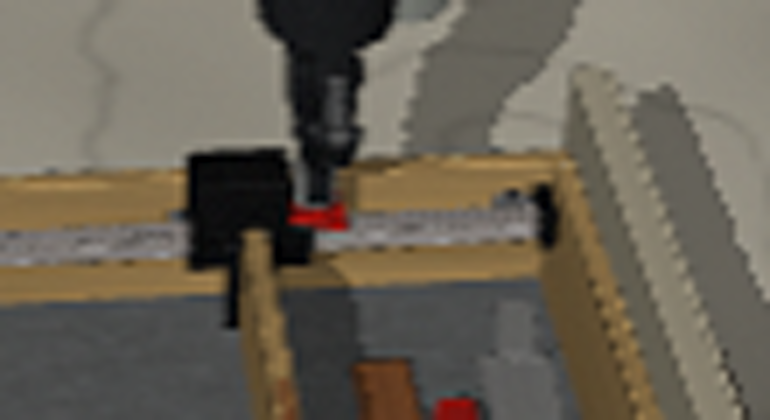

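Call:
send_rows(
  translation=[
    [0, 0, 3],
    [0, 0, 3],
    [0, 0, 4],
    [0, 0, 6],
    [0, 0, 8],
    [0, 0, 8],
    [0, 0, 8],
    [0, 0, 0],
  ],
  roll=[0, 0, 0, 0, 0, 0, 0, 0],
)

```text
time: 4.7
position: [0.5396, -0.0131, 0.0996]
tcp_rot: [-1.567, -0.0, -1.378]
force: [-0.1, 0.3, 1.7]
width: -0.0003
```

Run:
```python
from h import *
for n in ['wrist','side']:
    snap(n,n+'4')
    o=get_obs();print(o['time'],o['position'],o['force'])
crop('wrist4',240,60,170,220,3);crop('side4',270,165,140,60,5.5)
```

```text
4.75 [ 0.53958562 -0.01310149  0.09970272] [0.79676089 0.1206913  2.03699212]
4.8 [ 0.53959048 -0.01312425  0.09978331] [ 1.74885653 -0.29896624  1.59600026]
```

View pics/wrist4_c240_60.png

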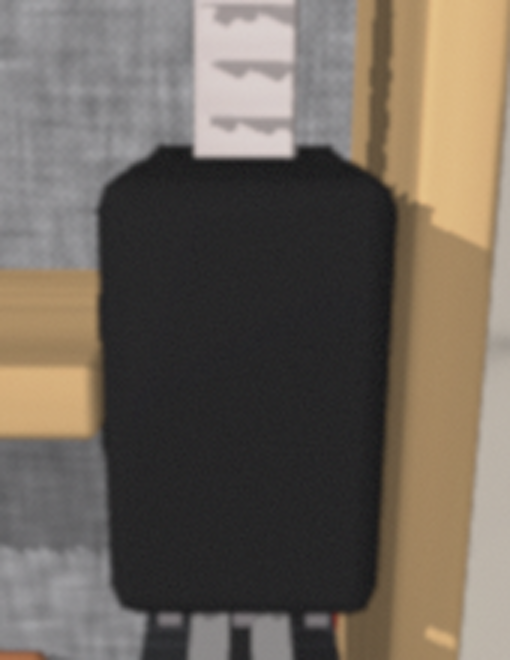

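View pics/side4_c270_165.png

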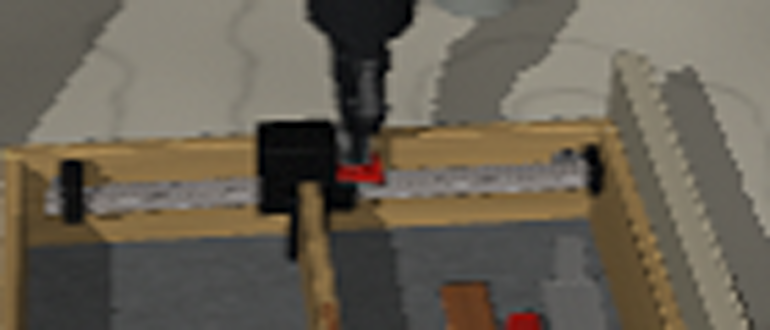

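Call:
send_rows(
  translation=[
    [0, 1, 3],
    [0, 0, 6],
    [0, 0, 10],
    [0, 0, 10],
    [0, 0, 10],
    [0, 0, 10],
    [0, 0, 10],
    [0, 0, 10],
    [0, 0, 8],
    [0, 0, 5],
    [0, 0, 0],
  ],
  roll=[0, 0, 0, 0, 0, 0, 0, 0, 0, 0, 0],
)

```text
time: 6.18
position: [0.6186, 0.0019, 0.0989]
tcp_rot: [-1.57, -0.001, -1.378]
force: [-1.6, -2.0, 5.6]
width: -0.0001
```

Run:
```python
from h import *
for n in ['wrist','side']:
    snap(n,n+'5')
    o=get_obs();print(o['time'],o['position'],o['force'])
crop('side5',265,165,140,60,5.5)
```

```text
6.225 [0.61863672 0.0019033  0.0988587 ] [-1.23037097 -1.88003173  5.33868288]
6.275 [0.61865931 0.00191021 0.09887118] [-1.07806235 -2.03750612  5.17721806]
```

View pics/wrist5.png

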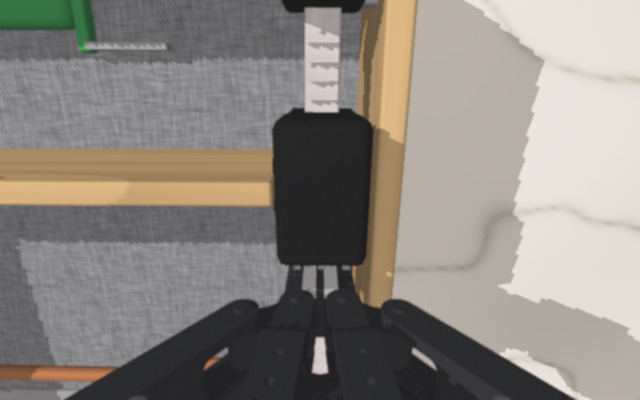

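View pics/side5_c265_165.png

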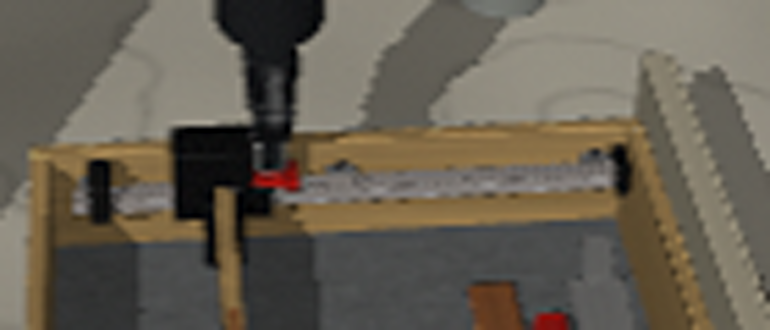

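Run:
```python
from h import *
W=load('wrist5');o=get_obs()
from scipy.spatial.transform import Rotation as Ro
R=Ro.from_euler('xyz',o['tcp_rot']).as_matrix()
g=lambda u,v,z:(R.T@(onz(W,u,v,z)-o['position'])*1000).round(1)
for z in (.084,.095,.105,.126): print(z,g(322,11,z),g(322,108,z))
```

```text
0.084 [ -0.5  15.  111.5] [-0.4 15.  71.5]
0.095 [ -0.6   4.  109.4] [-0.5  4.  72.2]
0.105 [ -0.7  -6.  107.6] [-0.5 -6.  72.9]
0.126 [ -0.8 -27.  103.6] [ -0.7 -27.   74.3]
```

Call:
send_rows(
  translation=[
    [0, 0, 4],
    [0, 0, 8],
    [0, 0, 8],
    [0, 0, 7],
    [0, 0, 4],
    [0, 0, 2],
    [0, 0, 0],
  ],
  roll=[0, 0, 0, 0, 0, 0, 0],
)

```text
time: 7.15
position: [0.6505, 0.008, 0.0989]
tcp_rot: [-1.571, -0.001, -1.378]
force: [-2.2, -3.2, 6.2]
width: -0.0002
```

Call:
send_rows(
  translation=[
    [0, 0, 2],
    [0, 0, 1],
  ],
  roll=[0, 0],
)

```text
time: 7.4
position: [0.6531, 0.0084, 0.0988]
tcp_rot: [-1.572, -0.001, -1.378]
force: [-2.2, -4.3, 6.5]
width: -0.0001
```

Call:
send_rows(
  translation=[
    [0, 0, 1],
    [0, 0, 1],
  ],
  roll=[0, 0],
)

```text
time: 7.65
position: [0.655, 0.0088, 0.0988]
tcp_rot: [-1.572, -0.001, -1.378]
force: [-1.6, -2.4, 6.4]
width: 0.0
```

Call:
send_rows(
  translation=[
    [0, 0, 1],
    [0, 0, 1],
    [0, 0, 1],
  ],
  roll=[0, 0, 0],
)

```text
time: 8.02
position: [0.658, 0.0093, 0.0989]
tcp_rot: [-1.572, -0.001, -1.378]
force: [-2.6, -3.5, 5.5]
width: -0.0002
```

Run:
```python
from h import *
for n in ['wrist','side']:
    snap(n,n+'6')
    o=get_obs();print(o['time'],o['position'],o['force'])
crop('side6',265,165,140,60,5.5);crop('wrist6',240,0,180,300,2.6)
```

```text
8.075 [0.65811881 0.00935369 0.09886623] [-2.60014454 -2.86331826  6.07854591]
8.125 [0.65807981 0.00936401 0.09884591] [-2.08448643 -2.88634496  6.56258924]
```

View pics/wrist6_c240_0.png

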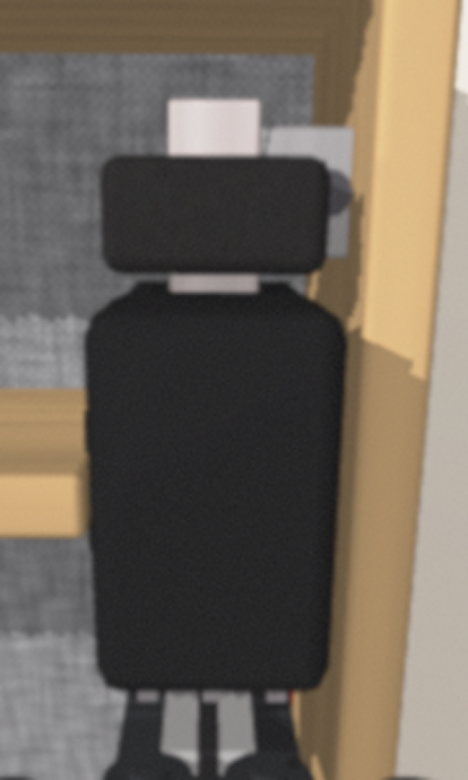

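View pics/side6_c265_165.png

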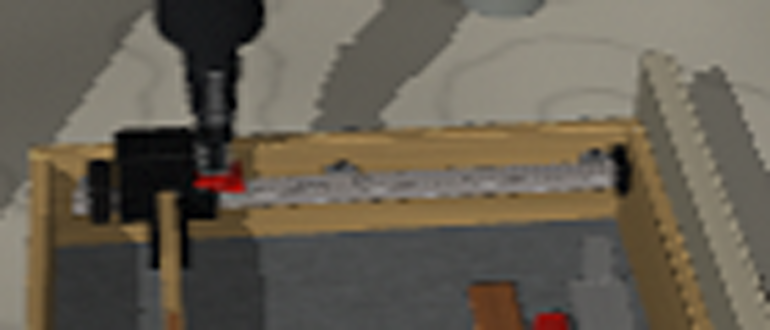

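Call:
send_rows(
  translation=[
    [0, 0, 1],
    [0, 0, 1],
    [0, 0, 1],
    [0, 0, 0],
  ],
  roll=[0, 0, 0, 0],
)

```text
time: 8.62
position: [0.6609, 0.0099, 0.0988]
tcp_rot: [-1.572, -0.001, -1.378]
force: [-3.8, -3.5, 6.9]
width: 0.0002
```

Call:
send_rows(
  translation=[
    [0, 0, 1],
    [0, 0, 1],
    [0, 0, 0],
  ],
  roll=[0, 0, 0],
)

```text
time: 9.0
position: [0.661, 0.0099, 0.0988]
tcp_rot: [-1.576, -0.001, -1.378]
force: [-6.1, -3.7, 9.7]
width: 0.0001
```

Call:
send_rows(
  translation=[
    [0, 0, 1],
    [0, 0, 1],
    [0, 0, 1],
    [0, 0, 0],
  ],
  roll=[0, 0, 0, 0],
)

```text
time: 9.5
position: [0.6612, 0.0099, 0.0986]
tcp_rot: [-1.583, -0.001, -1.377]
force: [-12.4, -4.4, 13.9]
width: -0.0003
```

Run:
```python
from h import *
for n in ['wrist','side']:
    snap(n,n+'7')
    o=get_obs();print(o['time'],o['position'],o['force'])
crop('side7',265,165,140,60,5.5);crop('wrist7',240,0,180,300,2.6)
```

```text
9.55 [0.66114698 0.00992455 0.098645  ] [-12.04909198  -4.19720001  13.24105936]
9.6 [0.66116048 0.00996338 0.09861763] [-12.14965641  -5.31445822  13.8509626 ]
```

View pics/wrist7_c240_0.png

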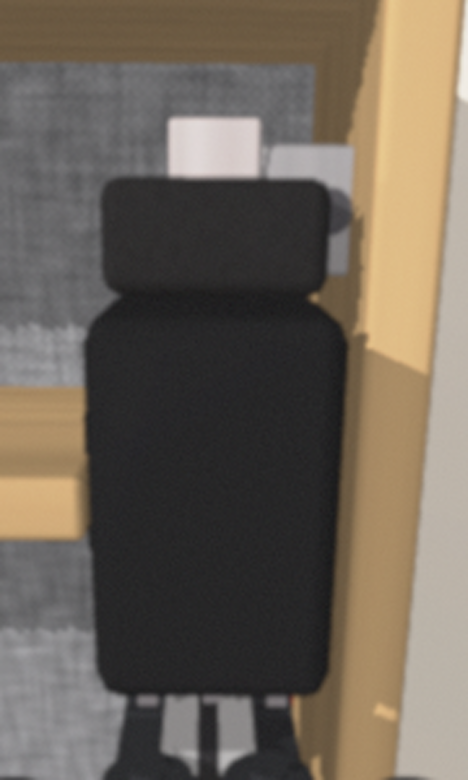

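View pics/side7_c265_165.png

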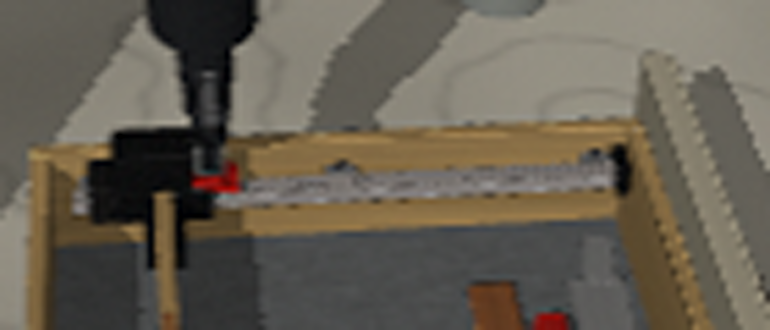

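Call:
send_rows(
  translation=[
    [0, 0, -3],
    [0, -4, 0],
    [0, -4, 0],
    [0, -4, -1],
    [0, -4, -3],
    [0, -10, -3],
    [0, -30, 0],
    [0, -40, 0],
    [0, -30, 0],
    [0, 0, 0],
  ],
  roll=[0, 0, 0, 0, 0, 0, 0, 0, 0, 0],
)

```text
time: 10.85
position: [0.6588, 0.0099, 0.2289]
tcp_rot: [-1.563, -0.002, -1.378]
force: [0.2, -0.2, -0.7]
width: 0.0
```

Run:
```python
from h import *
for n in ['wrist','side','scene']:
    snap(n,n+'8')
    o=get_obs();print(o['time'],o['position'],o['force'])
crop('side8',255,165,170,125,4.6);crop('wrist8',260,30,150,190,3.1)
```

```text
10.9 [0.65722738 0.00994063 0.22622294] [-0.03476981  0.09868784 -2.02363631]
10.95 [0.65602459 0.00997971 0.22428165] [-0.18213807 -0.5638958  -0.35963681]
11.0 [0.65530278 0.00999254 0.22303576] [ 0.22056351 -0.00161539 -0.05896259]
```

View pics/wrist8.png

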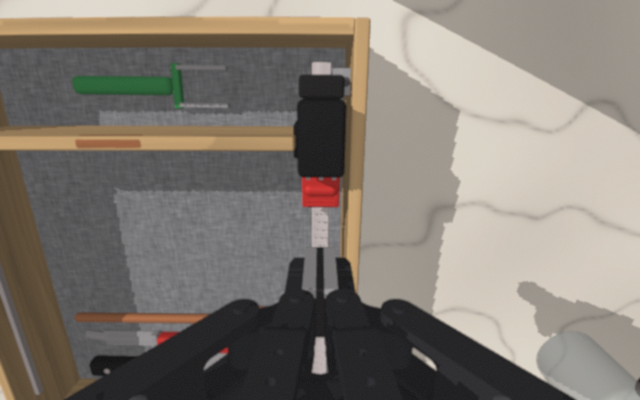

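View pics/side8_c255_165.png

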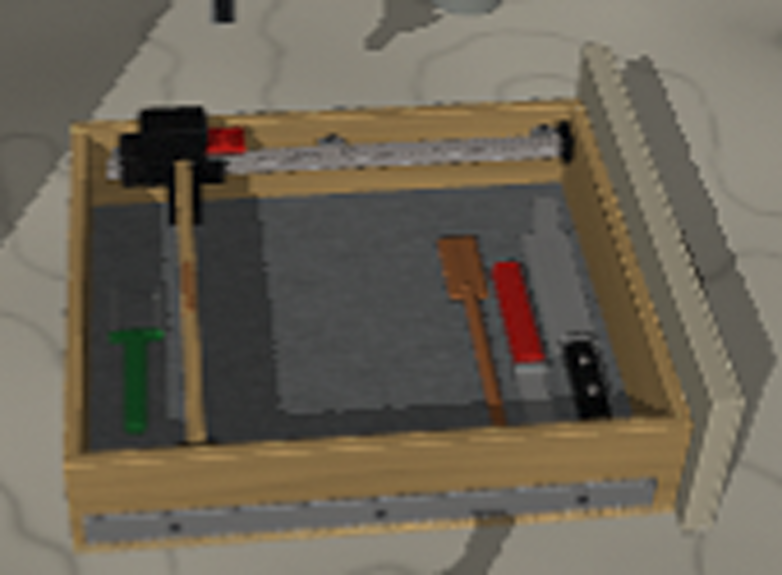

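View pics/wrist8_c260_30.png

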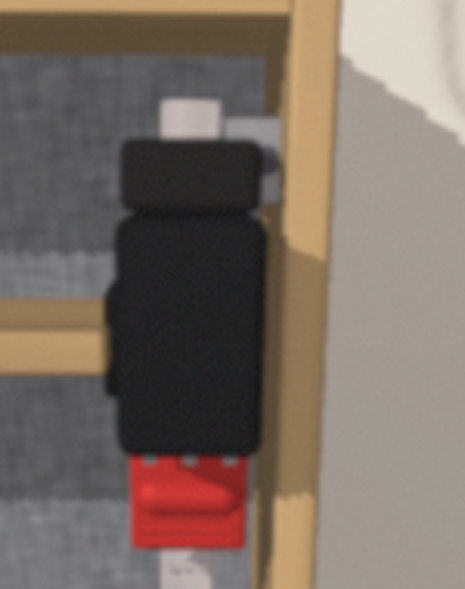

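```bash
python3 -c "
from h import *
print(hand_in())"
```

```text
the job is handed in; nothing more can be done
None
```

I pressed the red release down, pushed the divider back about 165 mm until it met the black end stop, then lifted the fingers off. The job is handed in; the interface gives no verdict.

- **Home against the stop:** the last 3 mm of commanded push moved nothing and raised the force against the push from about 6 to 12 N. After letting go, the pictures show no gap between carriage and stop.
- **Release up:** the red rocker looks raised again in the side and wrist pictures. I judged this by eye, since its angle can't be read directly.
- **Other things:** the utensils in the drawer look unmoved compared with the first side picture. My path stayed clear of the things on the worktop, but I did not measure their final positions.
- **Arm:** it was about 10 cm clear of everything, with almost no force reading. Wrist force stayed under 20 N in the readings I took, and the clock stood at 11 s of the 38 s allowed.

One unexplained reading: late in the push the wrist showed about 2 to 5 N sideways. I did not find the cause, and nothing in the pictures had shifted.

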